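# Uncover the bread roll and pick it up with the tongs

## Task

There is a bread roll on the plate, kept under the upturned white bowl. Lift the bowl off and set it down gently on the bare cart top, still mouth down and right off the plate; then take the tongs lying on the cart, close them on the roll and lift it at least 8 cm clear of the plate. Finish while still holding the roll up in the squeezed tongs; never touch the roll with the gripper itself, and leave the plate and everything else on the cart where they are.

Things in the scene. Friction and masses are not known exactly. Their poses are not given: they have to be found in the camera images.
- bowl: Small thick white ceramic bowl, about 240 g, upside down over the roll on the plate: mouth 120 mm across, 70 mm high with its foot. Origin at the centre of the mouth (rim plane, now its underside), z up through the foot. The rim stands on the plate's floor, 6 mm above the cart top; on the cart the origin is at height 0. Round: yaw means nothing.
- bowl_foot (a point): Centre of the top of the bowl's foot, 70 mm above the rim plane. The foot is round, 54 mm in outer diameter, 12 mm high, with straight sides: it can be pinched across from above. Under it the bowl widens: 60 mm across just below the foot, 88 mm at 11 mm lower, 120 mm at the rim. The hollow inside is 52 mm deep.
- plate: Flat white ceramic side plate, 184 mm across, loose, about 380 g, standing on the cart to the left or the right. Origin at the centre of its underside. Flat floor 140 mm across, 6 mm above the cart top; the low rim rises outwards to 12 mm.
- roll: Small round browned bread roll, hidden under the bowl at first, standing on the plate's floor within about 15 mm of the plate's centre, about 40 g, rigid: 52 mm in diameter at its waist (steep sides from 12 to 30 mm above its underside), 44 mm high, domed top, flat underside 42 mm across. Origin at the centre of its underside, z up.
- roll_mid (a point): Point on the roll's axis 22 mm above its underside, at the height of its waist: where the tongs' tips should take it.
- tongs: Steel kitchen tongs with grey silicone grips, 225 mm long, 100 g, lying on their side: the arms open level with the cart top. Origin at the underside, midway between the grips, near the centre of mass. +x to the tips (centred 95 mm ahead, ends 113 mm ahead; the pivot is 100 mm behind, then a hanging ring), y across, z up. Grips and tips are 30 mm high as they lie (0 to 30 mm).
- tongs_left: The tongs' arm on the +y side of tongs; its origin lies on the pivot. A spring holds the arms open: then 65 mm over the grips and 86 mm between the tips. Each mm of squeeze over the grips closes the tips by 2 mm: at 57 mm over the grips (4 to 6 N a side) the tips are 70 mm apart and the tongs can be carried without shutting them; on the 52 mm roll the grips are about 48 mm over all.
- tongs_right: The tongs' arm on the -y side of tongs; its origin lies on the pivot. Both arms always move together, mirrored.
- tongs_left_grip (a point): Middle of the outer face of the left arm's silicone grip (66 mm long, 30 mm high).
- tongs_right_grip (a point): Middle of the outer face of the right arm's silicone grip (66 mm long, 30 mm high).
- tongs_left_tip (a point): Middle of the inner face of the left tip (a scalloped head 34 mm long, 30 mm high).
- tongs_right_tip (a point): Middle of the inner face of the right tip (a scalloped head 34 mm long, 30 mm high).
- tongs_mouth (a point): Point midway between the two tips, 95 mm ahead of the tongs' origin and 15 mm above their underside; fixed to tongs.
- teaspoon: Steel teaspoon, 140 mm long, lying near the cart's far edge, bowl end at +x; origin about mid-length. Bystander.
- spatula: Green silicone spatula, 270 mm long, lying on the cart; origin about mid-length, handle to its -x. Bystander.
- mug: Blue ceramic mug, 80 mm across, 95 mm high, handle at its +y; origin at the centre of the underside. Bystander.
- takeout: White plastic takeout container with clear lid, 108 x 160 x 50 mm; origin at the centre of the underside. Bystander.
- jam_jar: Amber glass jam jar with steel lid, 68 mm across, 90 mm high; origin at the centre of the underside. Bystander.
- salt_shaker: Steel salt shaker, 42 mm across, 78 mm high; origin at the centre of the underside. Bystander.
- ramekin: Small empty white ramekin, 84 mm across, 42 mm high; origin at the centre of the underside. Bystander.
Not all that is in view belongs to the job. What is shaped like the bowl but orange or turquoise is not meant.

How it is judged:
By the outcome, as a careful person would: the job done as asked, in the order asked, and still so for the second after the job is handed in, while the arm keeps its last pose, push and grip.
It also fails if it takes over 64 s, if anything falls off the work surface, if the arm or the gripper's body presses on something with over 40 N, if the wrist force passes 120 N, or if a joint passes its speed limit or range.

## Robot

A 7-joint arm with a two-finger parallel gripper is mounted at the origin on the work surface. World frame = base frame: x ahead of the robot, y to its left, z up, the work surface at z = 0. Lengths are in m, angles in rad, forces in N, time in s.
With the tool pointing down it reaches from about 0.35 to 0.9 m from the base axis. Payload 7.2 kg.
Tool frame: the origin (TCP) lies between the finger pads; the fingertips stand 11 mm ahead of it and the grasp point (between the pads) lies 8 mm behind it; z points along the fingers, y is the line along which they close (so a half turn about z gives the same grasp; the last joint's range is limited). The gripper opens to 88 mm and grips with 3 to 60 N. Pads are 20 mm wide; open, the fingers measure 115 mm over their backs; the gripper's body (75 mm by 178 mm) begins 61 mm behind the grasp point.
Start: joints at [1.117, 0.411, -0.013, 1.596, 0.006, 1.134, -0.082], TCP at [0.235, -0.579, 0.234] pointing down, gripper open.
Joint ranges: [-2.95, 2.95], [-0.29, 1.99], [-1.47, 1.44], [0.14, 2.54], [-1.03, 4.17], [0.13, 1.85], [-2.86, 2.86]. Speed limits (rad/s): [2.39, 2.39, 3.01, 3.01, 3.14, 3.14, 3.14].

## Interface

Orientations are given as a 3x3 rotation matrix whose columns are the frame's x, y, z axes.
In Python, from bench import r gives the robot as it stands.
- The arm moves only by the tool apply_moves, never from a script. Its argument "plan" is a list of rows, each an object of numbers: "hand": the opening, from -1 (shut) to 1 (fully open); "x", "y", "z": the shift along the tool's x, y, z normalised to -1 to 1, where 1 is 0.4 m; "ax", "ay", "az": the turn, a rotation vector about the tool's x, y, z normalised to -1 to 1, where 1 is pi rad. In form: [{"hand": .., "x": .., "y": .., "z": .., "ax": .., "ay": .., "az": ..}, ...]. A call has 1 to 10 rows; each row is the pose to reach, as a shift and turn from the pose commanded when the call began, along the tool's axes at that moment, turning the shorter way round; what a row does not reach only later rows make up. A row lasts 1/12 s, in which the tool goes at most 41.7 mm and 7.16 degrees, less where a joint would pass 70% of its speed; a pose out of reach is approached as far as the arm can. A call with a number of a shift or a turn outside -1 to 1 is refused whole. A call with a gripper value outside its range is refused whole. The fingers move at their own pace and stop on an object; the grip force is fixed at half the most. Time passes only in rows, so rows that repeat a pose let the fingers close. It gives the time, the measured TCP pose, the force, the opening and the grip force at its end, in the units of the state.
- r.observe(): the state, without advancing time (a new reading comes with each control period).
- r.snapshot(name): name is "scene" or "top"; returns the picture (420x560x3 uint8, red, green, blue); there is no depth.
- r.camera_model(name): a dict with "vfov" (degrees; the focal length in pixels is half the picture's height over the tangent of half this angle, whatever the lens; pixels are square), "cx", "cy" (the principal point, pixels), "k1" (the pictures are not rectified: a ray, as slopes to the right and down, at radius r is drawn at 1 + k1 r^2 times it, then the intrinsics apply), "R" (3x3) and "t" (3): a world point X has camera coordinates R X + t. Camera axes: x right, y down, z forward; pixel columns grow to the right and rows downward; lengths in m; the calibration is good to about 2 mm. A picture is of the moment at which its call begins. camera_model takes no time and is no camera call.
- r.job_done(): hands the job in; it is judged then, once.
The state is a dict: "t": time; "joints": joint angles; "joint_velocities": joint speeds; "joint_torque": joint torques, N m; "eef_pos": TCP position; "tool_rot": TCP orientation; "contact_force": force on the tool from outside, world axes, zero at the start; "ft_torque": the same for the moment, N m; "opening": finger opening in m; "grip_force": force on a finger pad.
Only numpy, scipy, OpenCV 4.12 (cv2) and the standard library are available. Lean on these libraries where they do the work, as an engineer would, in place of code of your own. Each camera call takes 0.05 s, during which the arm holds its last target. There are 200 camera calls.

## Working session

There is one attempt and no reset: what is moved stays moved. The work goes in short steps, Python scripts to look and compute and a tool call to move; the robot and the scene stay as the last step left them, time stands still between calls to the robot, and variables do not carry over. Pictures are saved under pics/ and viewed, at most 10 in all, crops included, and the job is handed in when it is done.

Besides the shell and the picture viewer there is one more tool, called in YAML: its name, and indented under it one key for each argument. apply_moves: Moves the arm, as the interface text tells. Its arguments: {"type":"object","properties":{"plan":{"type":"array","items":{"type":"object","properties":{"hand":{"type":"number"},"x":{"type":"number","minimum":-1,"maximum":1},"y":{"type":"number","minimum":-1,"maximum":1},"z":{"type":"number","minimum":-1,"maximum":1},"ax":{"type":"number","minimum":-1,"maximum":1},"ay":{"type":"number","minimum":-1,"maximum":1},"az":{"type":"number","minimum":-1,"maximum":1}}}}},"required":["plan"]}

```bash
mkdir -p pics; cat > h.py <<'E'
import numpy as np, cv2
from bench import r
def ray(cam,u,v):
    m=r.camera_model(cam); f=210/np.tan(np.radians(m['vfov'])/2)
    d=np.array([(u-m['cx'])/f,(v-m['cy'])/f]); s=d.copy()
    for _ in range(30): s=d/(1+m['k1']*(s@s))
    R=np.array(m['R']);t=np.array(m['t'])
    return -R.T@t, R.T@np.array([s[0],s[1],1])
def on(cam,u,v,z):
    o,d=ray(cam,u,v); return o+d*(z-o[2])/d[2]
def proj(cam,X):
    m=r.camera_model(cam); f=210/np.tan(np.radians(m['vfov'])/2)
    c=np.array(m['R'])@np.array(X)+np.array(m['t']); s=c[:2]/c[2]
    s=s*(1+m['k1']*(s@s)); return s*f+[m['cx'],m['cy']]
E
python3 - <<'E'
from h import *
for c in("scene","top"):
    im=r.snapshot(c); cv2.imwrite(f"pics/{c}0.png",im[:,:,::-1]); m=r.camera_model(c); print(c,m['vfov'],m['k1'],-np.array(m['R']).T@m['t'])
s=r.observe(); print(s['t'],s['eef_pos'],np.round(s['tool_rot'],3),s['opening'])
E
```

```text
scene 47.298115921427446 0.003637391396453782 [1.25658499 0.31980962 1.12779274]
top 53.09426605237395 -0.07885475681408931 [0.36336788 0.03017695 1.31205045]
0.1 [ 0.23498798 -0.578678    0.23287076] [[ 0.926  0.376 -0.001]
 [ 0.376 -0.926  0.001]
 [-0.    -0.001 -1.   ]] 0.08812274861690708
```

View pics/scene0.png

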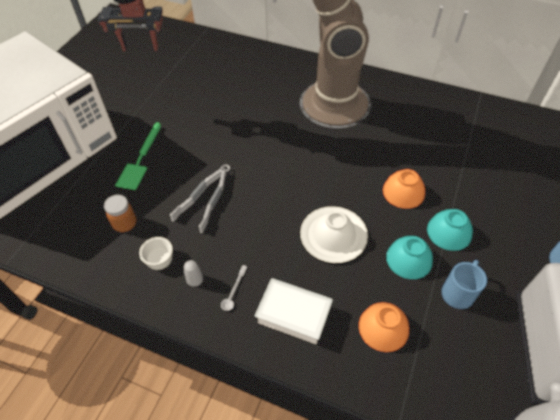

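View pics/top0.png

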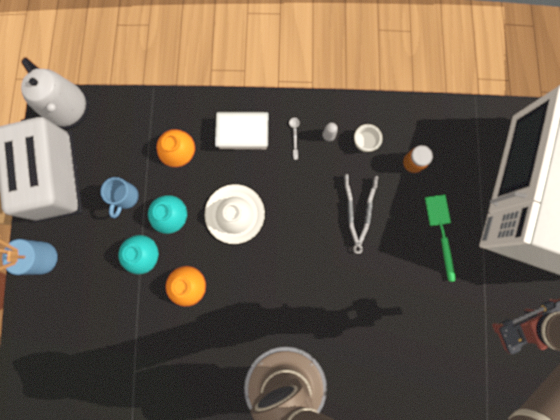

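The only white upturned bowl is on the plate: top (234,212), scene (336,228). The orange bowls at top (176,148) and (186,286) and the turquoise ones at (168,214) and (139,254) are the wrong colour. The tongs are at top (360,215), tips toward the far side. I'll confirm this in one crop and measure.

```bash
python3 - <<'E'
from h import *
t=cv2.imread("pics/top0.png"); s=cv2.imread("pics/scene0.png")
a=cv2.resize(t[160:270,195:395],None,fx=4,fy=4,interpolation=cv2.INTER_CUBIC)[:, :800]
cv2.imwrite("pics/crop.png",a)
def blob(im,u,v,th):
    g=im.max(2)>th; n,l,st,c=cv2.connectedComponentsWithStats(g.astype(np.uint8)); return l==l[v,u]
for cam,im,(u,v) in(("top",t,(220,225)),("scene",s,(312,235))):
    m=blob(im,u,v,110); cs,_=cv2.findContours(m.astype(np.uint8),0,1); c=max(cs,key=cv2.contourArea)
    P=np.array([on(cam,x,y,.010)[:2] for x,y in c[:,0]]).astype(np.float32)
    print("plate",cam,cv2.boundingRect(c),cv2.minEnclosingCircle(P), cv2.fitEllipse(P))
for cam,im,(u,v) in(("top",t,(373,200)),("scene",s,(212,212))):
    g=im.max(2)>70; n,l,st,c=cv2.connectedComponentsWithStats(g.astype(np.uint8))
    w=l[v-4:v+5,u-4:u+5]; k=np.bincount(w[w>0]).argmax(); m=l==k; print(cam,st[k])
    vs,us=np.nonzero(m); P=np.array([on(cam,x,y,.022)[:2] for x,y in zip(us,vs)])
    mu=P.mean(0); w,V=np.linalg.eigh(np.cov(P.T)); d=V[:,1]; d=d*np.sign(d[0]); q=(P-mu)@np.c_[d,[-d[1],d[0]]]
    print("tongs",mu,d,q.min(0),q.max(0))
    for a in np.arange(q[:,0].min(),q[:,0].max(),.02):
        k=q[abs(q[:,0]-a)<.008,1]; print(round(a,3),k.min().round(4),k.max().round(4))
E
```

```text
plate top (205, 184, 60, 61) ((0.526638388633728, 0.1725895255804062), 0.09568929672241211) ((0.5264841318130493, 0.1722911149263382), (0.18690210580825806, 0.1884080171585083), 105.35785675048828)
plate scene (300, 206, 68, 57) ((0.5223191380500793, 0.16970135271549225), 0.09591273963451385) ((0.522415280342102, 0.1695469319820404), (0.186903178691864, 0.18887385725975037), 85.73341369628906)
top [344 173  35  82 910]
tongs [ 0.53587684 -0.21764177] [ 0.99887431 -0.04743545] [-0.12777084 -0.05399381] [0.12430517 0.05428299]
-0.128 -0.0128 0.0118
-0.108 -0.0156 0.0158
-0.088 -0.0173 0.0168
-0.068 -0.0227 0.024
-0.048 -0.0312 0.0312
-0.028 -0.0339 0.0321
-0.008 -0.0363 0.0363
0.012 -0.0384 0.0371
0.032 -0.0379 0.038
0.052 -0.043 0.0453
0.072 -0.0487 0.0493
0.092 -0.0515 0.0502
0.112 -0.054 0.0543
scene [ 169  163   62   71 1161]
tongs [ 0.54944755 -0.22341384] [ 0.99836625 -0.05713863] [-0.14076162 -0.05693747] [0.11855242 0.06559252]
-0.141 -0.01 0.0155
-0.121 -0.013 0.0214
-0.101 -0.0214 0.0195
-0.081 -0.027 0.0284
-0.061 -0.0326 0.0352
-0.041 -0.038 0.0382
-0.021 -0.0381 0.0425
-0.001 -0.0401 0.0446
0.019 -0.0401 0.0459
0.039 -0.0447 0.049
0.059 -0.0506 0.0563
0.079 -0.0551 0.0618
0.099 -0.0569 0.0647
```

View pics/crop.png

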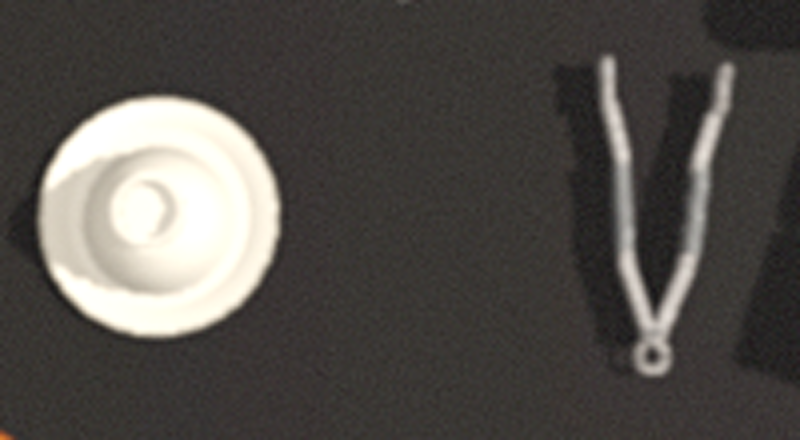

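The crop shows one white bowl on the white plate, foot at crop (141,211). The tongs have tip ends at (607,57) and (729,65), grey grips centred near (660,211), pivot at (655,335) and ring at (652,355).

```bash
python3 - <<'E'
from h import *
f=lambda u,v,z:on("top",195+(u+.5)/4-.5,160+(v+.5)/4-.5,z)[:2].round(4)
print("foot",f(141,211,.076),"rim",f(163,221,.008))
print("foot l/r",f(108,211,.076),f(175,211,.076))
print("grips",f(622,165,.03),f(628,255,.03),f(700,170,.03),f(690,255,.03),"mid",f(660,211,.03))
print("tips",f(607,57,.03),f(729,65,.03),"pivot",f(655,335,.02),"ring",f(652,355,.01))
s=cv2.imread("pics/scene0.png")
a=s[200:265,295:375]; b=s[155:235,160:240]
cv2.imwrite("pics/crop2.png",np.hstack([cv2.resize(x,(400,400*x.shape[0]//x.shape[1]),interpolation=cv2.INTER_CUBIC)[:325] for x in(a,b)]))
m=[proj("scene",[.5245,.171,.076]),proj("scene",[.5245,.171,.006])]; print(m)
E
```

```text
foot [0.5209 0.1782] rim [0.5221 0.1689]
foot l/r [0.5203 0.2028] [0.5215 0.153 ]
grips [ 0.5716 -0.1868] [ 0.5016 -0.1913] [ 0.5691 -0.2476] [ 0.5027 -0.2393] mid [ 0.5363 -0.2162]
tips [ 0.6569 -0.1752] [ 0.653  -0.2713] pivot [ 0.4413 -0.2139] ring [ 0.4264 -0.2135]
[array([335.64518746, 220.06649508]), array([333.47460441, 234.44529448])]
```

View pics/crop2.png

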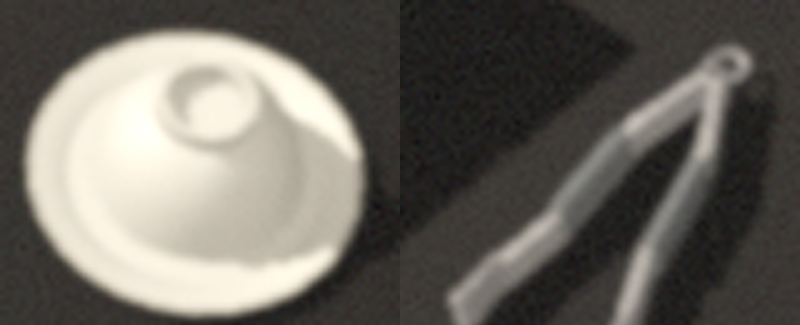

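The bowl foot is at about (0.523, 0.176, 0.076) and the plate at (0.5245, 0.171). The tongs' origin is at about (0.540, -0.218) with a yaw of about -2.5°. Both views and the given sizes agree, so I'll start moving.

apply_moves:
  plan:
    - {"hand": 1, "x": 0.69, "y": -0.74, "z": 0.07, "az": 0.137}
    - {"hand": 1, "x": 0.69, "y": -0.74, "z": 0.07, "az": 0.137}
    - {"hand": 1, "x": 0.69, "y": -0.74, "z": 0.07, "az": 0.137}
    - {"hand": 1, "x": 0.69, "y": -0.74, "z": 0.07, "az": 0.137}
    - {"hand": 1, "x": 0.69, "y": -0.74, "z": 0.07, "az": 0.137}
    - {"hand": 1, "x": 0.69, "y": -0.74, "z": 0.07, "az": 0.137}
    - {"hand": 1, "x": 0.69, "y": -0.74, "z": 0.07, "az": 0.137}
    - {"hand": 1, "x": 0.69, "y": -0.74, "z": 0.07, "az": 0.137}
    - {"hand": 1, "x": 0.69, "y": -0.74, "z": 0.07, "az": 0.137}
    - {"hand": 1, "x": 0.69, "y": -0.74, "z": 0.07, "az": 0.137}

```text
invalid input at $.plan[0]: expected keys hand, x, y, z, ax, ay, az
```

apply_moves:
  plan:
    - {"hand": 1, "x": 0.69, "y": -0.74, "z": 0.07, "ax": 0, "ay": 0, "az": 0.137}
    - {"hand": 1, "x": 0.69, "y": -0.74, "z": 0.07, "ax": 0, "ay": 0, "az": 0.137}
    - {"hand": 1, "x": 0.69, "y": -0.74, "z": 0.07, "ax": 0, "ay": 0, "az": 0.137}
    - {"hand": 1, "x": 0.69, "y": -0.74, "z": 0.07, "ax": 0, "ay": 0, "az": 0.137}
    - {"hand": 1, "x": 0.69, "y": -0.74, "z": 0.07, "ax": 0, "ay": 0, "az": 0.137}
    - {"hand": 1, "x": 0.69, "y": -0.74, "z": 0.07, "ax": 0, "ay": 0, "az": 0.137}
    - {"hand": 1, "x": 0.69, "y": -0.74, "z": 0.07, "ax": 0, "ay": 0, "az": 0.137}
    - {"hand": 1, "x": 0.69, "y": -0.74, "z": 0.07, "ax": 0, "ay": 0, "az": 0.137}
    - {"hand": 1, "x": 0.69, "y": -0.74, "z": 0.07, "ax": 0, "ay": 0, "az": 0.137}
    - {"hand": 1, "x": 0.69, "y": -0.74, "z": 0.07, "ax": 0, "ay": 0, "az": 0.137}

```text
t: 0.93
eef_pos: [0.38, -0.1977, 0.2055]
tool_rot: [[0.999, -0.042, 0.0], [-0.042, -0.999, 0.0], [-0.0, -0.0, -1.0]]
contact_force: [0.5, 0.2, -0.4]
opening: 0.0879
grip_force: 0.0
```

```bash
cat >> h.py <<'E'
def go(*X):
    s=r.observe(); R=np.array(s['tool_rot']); yaw=np.degrees(np.arctan2(R[1,0],R[0,0]))
    print("t",round(s['t'],2),"pos",np.round(s['eef_pos'],4),"yaw",yaw.round(2),"zaxis",R[:,2].round(3),"open",round(s['opening'],4),"grip",s['grip_force'],"F",np.round(s['contact_force'],1))
    for x in X: print(x,"->",(R.T@(np.array(x)-s['eef_pos'])/.4).round(4))
E
python3 -c "
from h import *
go([.523,.176,.14])"
```

```text
t 0.93 pos [ 0.38   -0.1977  0.2055] yaw -2.44 zaxis [ 0.  0. -1.] open 0.0879 grip 0.0 F [ 0.5  0.2 -0.4]
[0.523, 0.176, 0.14] -> [ 0.3176 -0.9484  0.1641]
```

apply_moves:
  plan:
    - {"hand": 1, "x": 0.318, "y": -0.948, "z": 0.164, "ax": 0, "ay": 0, "az": 0}
    - {"hand": 1, "x": 0.318, "y": -0.948, "z": 0.164, "ax": 0, "ay": 0, "az": 0}
    - {"hand": 1, "x": 0.318, "y": -0.948, "z": 0.164, "ax": 0, "ay": 0, "az": 0}
    - {"hand": 1, "x": 0.318, "y": -0.948, "z": 0.164, "ax": 0, "ay": 0, "az": 0}
    - {"hand": 1, "x": 0.318, "y": -0.948, "z": 0.164, "ax": 0, "ay": 0, "az": 0}
    - {"hand": 1, "x": 0.318, "y": -0.948, "z": 0.164, "ax": 0, "ay": 0, "az": 0}
    - {"hand": 1, "x": 0.318, "y": -0.948, "z": 0.164, "ax": 0, "ay": 0, "az": 0}
    - {"hand": 1, "x": 0.318, "y": -0.948, "z": 0.164, "ax": 0, "ay": 0, "az": 0}
    - {"hand": 1, "x": 0.318, "y": -0.948, "z": 0.164, "ax": 0, "ay": 0, "az": 0}
    - {"hand": 1, "x": 0.318, "y": -0.948, "z": 0.164, "ax": 0, "ay": 0, "az": 0}

```text
t: 1.77
eef_pos: [0.5237, 0.1759, 0.1392]
tool_rot: [[0.999, -0.043, -0.001], [-0.043, -0.999, 0.001], [-0.001, -0.001, -1.0]]
contact_force: [0.7, 0.1, 0.9]
opening: 0.0878
grip_force: 0.0
```

apply_moves:
  plan:
    - {"hand": 1, "x": 0, "y": 0, "z": 0, "ax": 0, "ay": 0, "az": 0}
    - {"hand": 1, "x": 0, "y": 0, "z": 0, "ax": 0, "ay": 0, "az": 0}

```text
t: 1.93
eef_pos: [0.5229, 0.1741, 0.139]
tool_rot: [[0.999, -0.041, -0.002], [-0.041, -0.999, 0.0], [-0.002, -0.0, -1.0]]
contact_force: [-0.1, -0.6, 0.6]
opening: 0.0883
grip_force: 0.0
```

```bash
python3 -c "
from h import *
go([.523,.176,.078])"
```

```text
t 1.93 pos [0.5229 0.1741 0.139 ] yaw -2.35 zaxis [-0.002  0.    -1.   ] open 0.0883 grip 0.0 F [-0.1 -0.6  0.6]
[0.523, 0.176, 0.078] -> [ 0.0004 -0.0048  0.1526]
```

apply_moves:
  plan:
    - {"hand": 1, "x": 0, "y": -0.004, "z": 0.08, "ax": 0, "ay": 0, "az": 0}
    - {"hand": 1, "x": 0, "y": -0.004, "z": 0.12, "ax": 0, "ay": 0, "az": 0}
    - {"hand": 1, "x": 0, "y": -0.004, "z": 0.14, "ax": 0, "ay": 0, "az": 0}
    - {"hand": 1, "x": 0, "y": -0.004, "z": 0.152, "ax": 0, "ay": 0, "az": 0}
    - {"hand": 1, "x": 0, "y": -0.004, "z": 0.152, "ax": 0, "ay": 0, "az": 0}

```text
t: 2.35
eef_pos: [0.5233, 0.1726, 0.0789]
tool_rot: [[0.999, -0.046, -0.001], [-0.046, -0.999, -0.001], [-0.001, 0.001, -1.0]]
contact_force: [0.3, -0.3, 0.7]
opening: 0.0878
grip_force: 0.0
```

apply_moves:
  plan:
    - {"hand": 0.6, "x": 0, "y": 0, "z": 0, "ax": 0, "ay": 0, "az": 0}
    - {"hand": 0.4, "x": 0, "y": 0, "z": 0, "ax": 0, "ay": 0, "az": 0}
    - {"hand": 0.3, "x": 0, "y": 0, "z": 0, "ax": 0, "ay": 0, "az": 0}
    - {"hand": 0, "x": 0, "y": 0, "z": 0, "ax": 0, "ay": 0, "az": 0}
    - {"hand": 0, "x": 0, "y": 0, "z": 0, "ax": 0, "ay": 0, "az": 0}
    - {"hand": 0, "x": 0, "y": 0, "z": 0, "ax": 0, "ay": 0, "az": 0}

```text
t: 2.85
eef_pos: [0.5238, 0.1733, 0.0797]
tool_rot: [[0.999, -0.045, 0.001], [-0.045, -0.999, -0.001], [0.001, 0.001, -1.0]]
contact_force: [-1.3, -2.2, 3.8]
opening: 0.053
grip_force: 30.0
```

```bash
python3 -c "
from h import *
go()"
```

```text
t 2.85 pos [0.5238 0.1733 0.0797] yaw -2.57 zaxis [ 0.001 -0.001 -1.   ] open 0.053 grip 30.010505318641663 F [-1.3 -2.2  3.8]
```

apply_moves:
  plan:
    - {"hand": -0.2, "x": 0, "y": 0, "z": -0.02, "ax": 0, "ay": 0, "az": 0}
    - {"hand": -0.2, "x": 0, "y": 0, "z": -0.05, "ax": 0, "ay": 0, "az": 0}
    - {"hand": -0.2, "x": 0, "y": 0, "z": -0.1, "ax": 0, "ay": 0, "az": 0}
    - {"hand": -0.2, "x": 0, "y": 0, "z": -0.15, "ax": 0, "ay": 0, "az": 0}
    - {"hand": -0.2, "x": 0, "y": 0, "z": -0.2, "ax": 0, "ay": 0, "az": 0}
    - {"hand": -0.2, "x": 0, "y": 0, "z": -0.25, "ax": 0, "ay": 0, "az": 0}
    - {"hand": -0.2, "x": 0, "y": 0, "z": -0.25, "ax": 0, "ay": 0, "az": 0}

```text
t: 3.43
eef_pos: [0.5254, 0.175, 0.1839]
tool_rot: [[0.999, -0.044, 0.006], [-0.044, -0.999, 0.002], [0.006, -0.003, -1.0]]
contact_force: [1.5, 1.4, -2.8]
opening: 0.0528
grip_force: 30.0
```

```bash
python3 - <<'E'
from h import *
go([.50,-.04,.175],[.50,-.04,.09])
a=r.snapshot("scene")[150:300,240:440,::-1]; b=r.snapshot("top")[150:300,150:350,::-1]
cv2.imwrite("pics/lift.png",np.hstack([cv2.resize(x,(400,300),interpolation=cv2.INTER_CUBIC) for x in(a,b)]))
E
```

```text
t 3.43 pos [0.5254 0.175  0.1839] yaw -2.54 zaxis [ 0.006  0.002 -1.   ] open 0.0528 grip 29.99858021736145 F [ 1.5  1.4 -2.8]
[0.5, -0.04, 0.175] -> [-0.0398  0.5399  0.0207]
[0.5, -0.04, 0.09] -> [-0.0411  0.5405  0.2332]
```

View pics/lift.png

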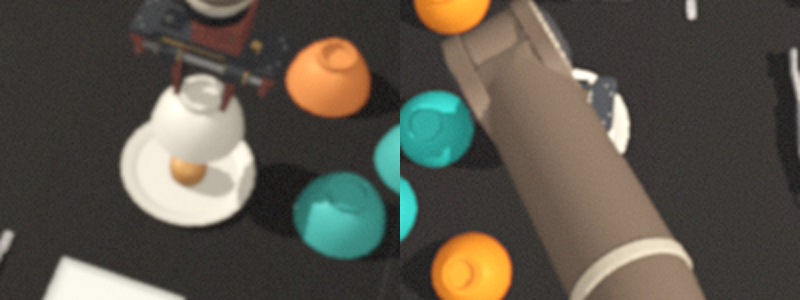

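The bowl hangs in the gripper and the roll sits on the plate at crop (188,167). Next I carry the bowl to the bare spot.

apply_moves:
  plan:
    - {"hand": -0.2, "x": -0.01, "y": 0.08, "z": 0, "ax": 0, "ay": 0, "az": 0}
    - {"hand": -0.2, "x": -0.02, "y": 0.17, "z": 0, "ax": 0, "ay": 0, "az": 0}
    - {"hand": -0.2, "x": -0.03, "y": 0.26, "z": 0, "ax": 0, "ay": 0, "az": 0}
    - {"hand": -0.2, "x": -0.04, "y": 0.35, "z": 0, "ax": 0, "ay": 0, "az": 0}
    - {"hand": -0.2, "x": -0.04, "y": 0.44, "z": 0, "ax": 0, "ay": 0, "az": 0}
    - {"hand": -0.2, "x": -0.04, "y": 0.51, "z": 0.05, "ax": 0, "ay": 0, "az": 0}
    - {"hand": -0.2, "x": -0.04, "y": 0.54, "z": 0.1, "ax": 0, "ay": 0, "az": 0}
    - {"hand": -0.2, "x": -0.04, "y": 0.54, "z": 0.15, "ax": 0, "ay": 0, "az": 0}
    - {"hand": -0.2, "x": -0.04, "y": 0.54, "z": 0.2, "ax": 0, "ay": 0, "az": 0}
    - {"hand": -0.2, "x": -0.04, "y": 0.54, "z": 0.22, "ax": 0, "ay": 0, "az": 0}

```text
t: 4.37
eef_pos: [0.4954, -0.0417, 0.0878]
tool_rot: [[0.999, -0.045, -0.006], [-0.045, -0.999, 0.0], [-0.006, -0.0, -1.0]]
contact_force: [-0.2, -0.4, -2.4]
opening: 0.0532
grip_force: 30.0
```

apply_moves:
  plan:
    - {"hand": -0.2, "x": 0, "y": 0, "z": 0, "ax": 0, "ay": 0, "az": 0}
    - {"hand": -0.2, "x": 0, "y": 0, "z": 0, "ax": 0, "ay": 0, "az": 0}

```text
t: 4.53
eef_pos: [0.4975, -0.0409, 0.0908]
tool_rot: [[0.999, -0.044, -0.002], [-0.044, -0.999, 0.0], [-0.002, -0.0, -1.0]]
contact_force: [0.8, 0.2, -3.4]
opening: 0.0532
grip_force: 30.0
```

```bash
python3 -c "
from h import *
go([.50,-.04,.0737])"
```

```text
t 4.53 pos [ 0.4975 -0.0409  0.0908] yaw -2.51 zaxis [-0.002  0.    -1.   ] open 0.0532 grip 29.998429119586945 F [ 0.8  0.2 -3.4]
[0.5, -0.04, 0.0737] -> [ 0.0062 -0.0024  0.0428]
```

Now a slow descent of about 17 mm.

apply_moves:
  plan:
    - {"hand": -0.2, "x": 0, "y": 0, "z": 0.01, "ax": 0, "ay": 0, "az": 0}
    - {"hand": -0.2, "x": 0, "y": 0, "z": 0.02, "ax": 0, "ay": 0, "az": 0}
    - {"hand": -0.2, "x": 0, "y": 0, "z": 0.027, "ax": 0, "ay": 0, "az": 0}
    - {"hand": -0.2, "x": 0, "y": 0, "z": 0.033, "ax": 0, "ay": 0, "az": 0}
    - {"hand": -0.2, "x": 0, "y": 0, "z": 0.036, "ax": 0, "ay": 0, "az": 0}
    - {"hand": -0.2, "x": 0, "y": 0, "z": 0.038, "ax": 0, "ay": 0, "az": 0}
    - {"hand": -0.2, "x": 0, "y": 0, "z": 0.038, "ax": 0, "ay": 0, "az": 0}

```text
t: 5.12
eef_pos: [0.4979, -0.0413, 0.076]
tool_rot: [[0.999, -0.045, -0.0], [-0.045, -0.999, -0.0], [-0.0, 0.0, -1.0]]
contact_force: [-0.0, 0.3, -2.6]
opening: 0.053
grip_force: 30.0
```

apply_moves:
  plan:
    - {"hand": -0.2, "x": 0, "y": 0, "z": 0.002, "ax": 0, "ay": 0, "az": 0}
    - {"hand": -0.2, "x": 0, "y": 0, "z": 0.004, "ax": 0, "ay": 0, "az": 0}
    - {"hand": -0.2, "x": 0, "y": 0, "z": 0.004, "ax": 0, "ay": 0, "az": 0}

```text
t: 5.37
eef_pos: [0.4979, -0.0413, 0.0744]
tool_rot: [[0.999, -0.045, -0.0], [-0.045, -0.999, -0.0], [0.0, 0.0, -1.0]]
contact_force: [-1.1, -0.6, -2.8]
opening: 0.053
grip_force: 30.0
```

apply_moves:
  plan:
    - {"hand": -0.2, "x": 0, "y": 0, "z": 0.002, "ax": 0, "ay": 0, "az": 0}
    - {"hand": -0.2, "x": 0, "y": 0, "z": 0.003, "ax": 0, "ay": 0, "az": 0}
    - {"hand": -0.2, "x": 0, "y": 0, "z": 0.003, "ax": 0, "ay": 0, "az": 0}

```text
t: 5.62
eef_pos: [0.4981, -0.0412, 0.0736]
tool_rot: [[0.999, -0.044, 0.0], [-0.044, -0.999, -0.0], [0.0, 0.0, -1.0]]
contact_force: [-2.2, -0.0, 2.9]
opening: 0.0532
grip_force: 30.0
```

apply_moves:
  plan:
    - {"hand": -0.2, "x": 0, "y": 0, "z": 0.002, "ax": 0, "ay": 0, "az": 0}
    - {"hand": -0.2, "x": 0, "y": 0, "z": 0.003, "ax": 0, "ay": 0, "az": 0}
    - {"hand": -0.2, "x": 0, "y": 0, "z": 0.003, "ax": 0, "ay": 0, "az": 0}

```text
t: 5.87
eef_pos: [0.4981, -0.0412, 0.0735]
tool_rot: [[0.999, -0.045, 0.001], [-0.045, -0.999, -0.001], [0.001, 0.001, -1.0]]
contact_force: [-6.0, 0.5, 17.0]
opening: 0.0527
grip_force: 30.0
```

Contact is made with the bowl on the cart. I'll ease off about 1 mm, release and rise.

apply_moves:
  plan:
    - {"hand": -0.2, "x": 0, "y": 0, "z": -0.003, "ax": 0, "ay": 0, "az": 0}
    - {"hand": 0.4, "x": 0, "y": 0, "z": -0.003, "ax": 0, "ay": 0, "az": 0}
    - {"hand": 0.7, "x": 0, "y": 0, "z": -0.003, "ax": 0, "ay": 0, "az": 0}
    - {"hand": 1, "x": 0, "y": 0, "z": -0.003, "ax": 0, "ay": 0, "az": 0}
    - {"hand": 1, "x": 0, "y": 0, "z": -0.003, "ax": 0, "ay": 0, "az": 0}
    - {"hand": 1, "x": 0, "y": 0, "z": -0.03, "ax": 0, "ay": 0, "az": 0}
    - {"hand": 1, "x": 0, "y": 0, "z": -0.08, "ax": 0, "ay": 0, "az": 0}
    - {"hand": 1, "x": 0, "y": 0, "z": -0.15, "ax": 0, "ay": 0, "az": 0}
    - {"hand": 1, "x": 0, "y": 0, "z": -0.2, "ax": 0, "ay": 0, "az": 0}
    - {"hand": 1, "x": 0, "y": 0, "z": -0.2, "ax": 0, "ay": 0, "az": 0}

```text
t: 6.7
eef_pos: [0.5004, -0.0412, 0.1565]
tool_rot: [[0.999, -0.045, 0.007], [-0.045, -0.999, -0.0], [0.007, 0.0, -1.0]]
contact_force: [0.5, -0.3, 1.2]
opening: 0.0878
grip_force: 0.0
```

```bash
python3 -c "
from h import *
go([.540,-.2176,.13])"
```

```text
t 6.7 pos [ 0.5004 -0.0412  0.1565] yaw -2.55 zaxis [ 0.007 -0.    -1.   ] open 0.0878 grip 0.0 F [ 0.5 -0.3  1.2]
[0.54, -0.2176, 0.13] -> [0.1182 0.4362 0.0672]
```

apply_moves:
  plan:
    - {"hand": 1, "x": 0.118, "y": 0.436, "z": 0, "ax": 0, "ay": 0, "az": 0}
    - {"hand": 1, "x": 0.118, "y": 0.436, "z": 0, "ax": 0, "ay": 0, "az": 0}
    - {"hand": 1, "x": 0.118, "y": 0.436, "z": 0.067, "ax": 0, "ay": 0, "az": 0}
    - {"hand": 1, "x": 0.118, "y": 0.436, "z": 0.067, "ax": 0, "ay": 0, "az": 0}
    - {"hand": 1, "x": 0.118, "y": 0.436, "z": 0.067, "ax": 0, "ay": 0, "az": 0}
    - {"hand": 1, "x": 0.118, "y": 0.436, "z": 0.067, "ax": 0, "ay": 0, "az": 0}
    - {"hand": 1, "x": 0.118, "y": 0.436, "z": 0.067, "ax": 0, "ay": 0, "az": 0}
    - {"hand": 1, "x": 0.118, "y": 0.436, "z": 0.067, "ax": 0, "ay": 0, "az": 0}

```text
t: 7.37
eef_pos: [0.5372, -0.2161, 0.1252]
tool_rot: [[0.999, -0.043, -0.0], [-0.043, -0.999, 0.001], [-0.0, -0.001, -1.0]]
contact_force: [-0.1, -0.5, 1.2]
opening: 0.0877
grip_force: 0.0
```

```bash
python3 - <<'E'
from h import *
go([.540,-.2176,.016])
ims={}
for c in("scene","top"):
    im=r.snapshot(c)[:,:,::-1].copy(); ims[c]=im; cv2.imwrite(f"pics/{c}1.png",im)
    p=proj(c,[.5245,.171,.03]); hsv=cv2.cvtColor(im,cv2.COLOR_BGR2HSV)
    m=cv2.inRange(hsv,(5,90,60),(25,255,255)); Y,X=np.mgrid[:420,:560]; m[np.hypot(X-p[0],Y-p[1])>25]=0
    cs,_=cv2.findContours(m,0,1); k=max(cs,key=cv2.contourArea); ys,xs=np.nonzero(m)
    M=cv2.moments(k); q=(M['m10']/M['m00'],M['m01']/M['m00']); print(c,cv2.boundingRect(k),q,on(c,*q,.028),on(c,*q,.030))
    pm=((im.max(2)>110)).astype(np.uint8); n,l,st,cc=cv2.connectedComponentsWithStats(pm); pl=on; 
    w=l[int(p[1])-20:int(p[1])+20,int(p[0])-22:int(p[0])+22].ravel(); kk=np.bincount(w[w>0]).argmax()
    k=max(cv2.findContours((l==kk).astype(np.uint8),0,1)[0],key=cv2.contourArea)
    P=np.array([on(c,x,y,.010)[:2] for x,y in k[:,0]]).astype(np.float32); print("plate",cv2.fitEllipse(P))
a=ims["scene"][150:300,150:350]; b=ims["top"][150:300,200:400]
cv2.imwrite("pics/two.png",np.hstack([cv2.resize(x,(400,300),interpolation=cv2.INTER_CUBIC) for x in(a,b)]))
E
```

```text
t 7.37 pos [ 0.5372 -0.2161  0.1252] yaw -2.49 zaxis [-0.     0.001 -1.   ] open 0.0877 grip 0.0 F [-0.1 -0.5  1.2]
[0.54, -0.2176, 0.016] -> [0.0072 0.0037 0.2729]
scene (325, 224, 18, 19) (333.6625, 232.91666666666666) [0.53391929 0.17279713 0.028     ] [0.53523348 0.17306448 0.03      ]
plate ((0.5225473642349243, 0.16974644362926483), (0.18583346903324127, 0.1894717514514923), 90.43230438232422)
top (226, 203, 15, 15) (233.0, 210.17373737373737) [0.53412692 0.17462918 0.028     ] [0.53386095 0.17440419 0.03      ]
plate ((0.5264948010444641, 0.17252933979034424), (0.1861823946237564, 0.1887102574110031), 104.42180633544922)
```

View pics/two.png

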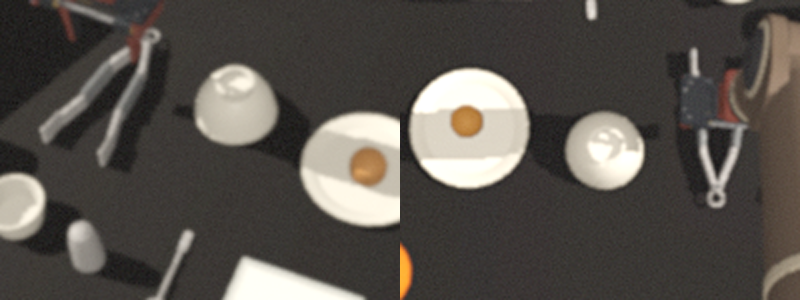

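The bowl stands on the bare cart, at top crop (604,150), about 40 mm clear of the plate. The roll is at scene crop (368,167) and top crop (466,121), which gives (0.534, 0.174). The plate has not moved. Now down onto the tongs' grips.

apply_moves:
  plan:
    - {"hand": 1, "x": 0.007, "y": 0.004, "z": 0.07, "ax": 0, "ay": 0, "az": 0}
    - {"hand": 1, "x": 0.007, "y": 0.004, "z": 0.13, "ax": 0, "ay": 0, "az": 0}
    - {"hand": 1, "x": 0.007, "y": 0.004, "z": 0.18, "ax": 0, "ay": 0, "az": 0}
    - {"hand": 1, "x": 0.007, "y": 0.004, "z": 0.22, "ax": 0, "ay": 0, "az": 0}
    - {"hand": 1, "x": 0.007, "y": 0.004, "z": 0.25, "ax": 0, "ay": 0, "az": 0}
    - {"hand": 1, "x": 0.007, "y": 0.004, "z": 0.265, "ax": 0, "ay": 0, "az": 0}
    - {"hand": 1, "x": 0.007, "y": 0.004, "z": 0.27, "ax": 0, "ay": 0, "az": 0}
    - {"hand": 1, "x": 0.007, "y": 0.004, "z": 0.27, "ax": 0, "ay": 0, "az": 0}

```text
t: 8.13
eef_pos: [0.5403, -0.2189, 0.0175]
tool_rot: [[0.999, -0.044, 0.0], [-0.044, -0.999, 0.0], [0.0, -0.0, -1.0]]
contact_force: [0.6, 0.6, -0.0]
opening: 0.088
grip_force: 0.0
```

apply_moves:
  plan:
    - {"hand": 0.7, "x": 0, "y": 0, "z": 0, "ax": 0, "ay": 0, "az": 0}
    - {"hand": 0.5, "x": 0, "y": 0, "z": 0, "ax": 0, "ay": 0, "az": 0}
    - {"hand": 0.4, "x": 0, "y": 0, "z": 0, "ax": 0, "ay": 0, "az": 0}
    - {"hand": 0.3, "x": 0, "y": 0, "z": 0, "ax": 0, "ay": 0, "az": 0}
    - {"hand": 0.3, "x": 0, "y": 0, "z": 0, "ax": 0, "ay": 0, "az": 0}
    - {"hand": 0.3, "x": 0, "y": 0, "z": 0, "ax": 0, "ay": 0, "az": 0}

```text
t: 8.63
eef_pos: [0.5407, -0.2195, 0.018]
tool_rot: [[0.999, -0.045, 0.001], [-0.045, -0.999, -0.0], [0.002, 0.0, -1.0]]
contact_force: [0.3, -0.7, 5.5]
opening: 0.0576
grip_force: 5.4
```

apply_moves:
  plan:
    - {"hand": 0.29, "x": 0, "y": 0, "z": -0.02, "ax": 0, "ay": 0, "az": 0}
    - {"hand": 0.29, "x": 0, "y": 0, "z": -0.05, "ax": 0, "ay": 0, "az": 0}
    - {"hand": 0.29, "x": 0, "y": 0, "z": -0.09, "ax": 0, "ay": 0, "az": 0}
    - {"hand": 0.29, "x": 0, "y": 0, "z": -0.13, "ax": 0, "ay": 0, "az": 0}
    - {"hand": 0.29, "x": 0, "y": 0, "z": -0.18, "ax": 0, "ay": 0, "az": 0}
    - {"hand": 0.29, "x": 0, "y": 0, "z": -0.23, "ax": 0, "ay": 0, "az": 0}
    - {"hand": 0.29, "x": 0, "y": 0, "z": -0.27, "ax": 0, "ay": 0, "az": 0}
    - {"hand": 0.29, "x": 0, "y": 0, "z": -0.29, "ax": 0, "ay": 0, "az": 0}
    - {"hand": 0.29, "x": 0, "y": 0, "z": -0.3, "ax": 0, "ay": 0, "az": 0}
    - {"hand": 0.29, "x": 0, "y": 0, "z": -0.3, "ax": 0, "ay": 0, "az": 0}

```text
t: 9.47
eef_pos: [0.5402, -0.2195, 0.1381]
tool_rot: [[0.999, -0.045, 0.001], [-0.045, -0.999, -0.001], [0.001, 0.001, -1.0]]
contact_force: [0.1, -0.2, -1.1]
opening: 0.057
grip_force: 4.3
```

```bash
python3 - <<'E'
from h import *
go()
a=r.snapshot("scene")[90:240,150:350,::-1]; b=r.snapshot("top")[130:280,250:450,::-1]
cv2.imwrite("pics/tl.png",np.hstack([cv2.resize(x,(400,300),interpolation=cv2.INTER_CUBIC) for x in(a,b)]))
E
```

```text
t 9.47 pos [ 0.5402 -0.2195  0.1381] yaw -2.57 zaxis [ 0.001 -0.001 -1.   ] open 0.057 grip 4.282536059617996 F [ 0.1 -0.2 -1.1]
```

View pics/tl.png

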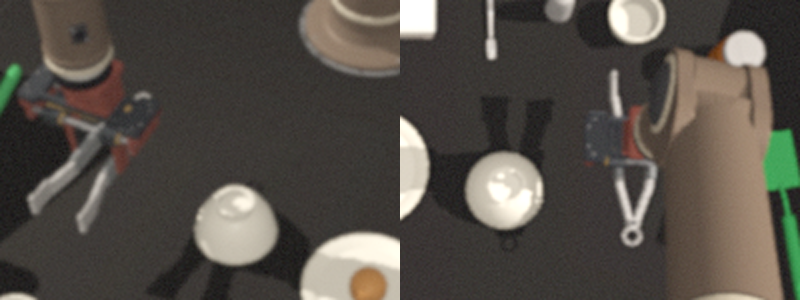

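The tongs are up: scene tips at crop (37,205) and (84,225), top ring at crop (632,236) and left tip at (614,72). Checking their level and heading.

```bash
python3 - <<'E'
from h import *
c=np.array([.5402,-.2195]);a=np.radians(-2.5);d=np.array([np.cos(a),np.sin(a)]);n=np.array([-d[1],d[0]])
P=lambda cam,x,y,z:proj(cam,[*(c+d*x+n*y),z]).round(1)
print("scene tips L/R top,bot",[P("scene",.113,s*.037,z) for s in(1,-1) for z in(.15,.12)],"meas: R(37,194..213) L(84,212..230) crop")
print("  as crop",[ (2*(P("scene",.113,s*.037,z)-[150,90])) for s in(1,-1) for z in(.15,.12)])
print("top crop ring",2*(P("top",-.115,0,.135)-[250,130])+[400,0],"Ltip",2*(P("top",.113,.037,.15)-[250,130])+[400,0])
go([.534-.095*d[0],.1737-.095*d[1],.138])
E
```

```text
scene tips L/R top,bot [array([189.5, 199. ]), array([191.3, 206. ]), array([165.2, 189.7]), array([167.4, 196.7])] meas: R(37,194..213) L(84,212..230) crop
  as crop [array([ 79., 218.]), array([ 82.6, 232. ]), array([ 30.4, 199.4]), array([ 34.8, 213.4])]
top crop ring [632.6 233.6] Ltip [614.8  71. ]
t 9.57 pos [ 0.5395 -0.2192  0.1366] yaw -2.56 zaxis [-0.001  0.    -1.   ] open 0.0567 grip 4.282493814826012 F [-0.9  0.2 -0.7]
[np.float64(0.43909041894972356), np.float64(0.17784384179970691), 0.138] -> [-0.2951 -0.9805 -0.003 ]
```

apply_moves:
  plan:
    - {"hand": 0.29, "x": -0.02, "y": -0.04, "z": 0, "ax": 0, "ay": 0, "az": 0}
    - {"hand": 0.29, "x": -0.04, "y": -0.1, "z": 0, "ax": 0, "ay": 0, "az": 0}
    - {"hand": 0.29, "x": -0.06, "y": -0.17, "z": 0, "ax": 0, "ay": 0, "az": 0}
    - {"hand": 0.29, "x": -0.08, "y": -0.24, "z": 0, "ax": 0, "ay": 0, "az": 0}
    - {"hand": 0.29, "x": -0.1, "y": -0.31, "z": 0, "ax": 0, "ay": 0, "az": 0}
    - {"hand": 0.29, "x": -0.12, "y": -0.38, "z": 0, "ax": 0, "ay": 0, "az": 0}
    - {"hand": 0.29, "x": -0.14, "y": -0.45, "z": 0, "ax": 0, "ay": 0, "az": 0}
    - {"hand": 0.29, "x": -0.16, "y": -0.52, "z": 0, "ax": 0, "ay": 0, "az": 0}
    - {"hand": 0.29, "x": -0.17, "y": -0.57, "z": 0, "ax": 0, "ay": 0, "az": 0}
    - {"hand": 0.29, "x": -0.18, "y": -0.6, "z": 0, "ax": 0, "ay": 0, "az": 0}

```text
t: 10.4
eef_pos: [0.4777, 0.0264, 0.1364]
tool_rot: [[0.999, -0.042, -0.002], [-0.042, -0.999, 0.001], [-0.002, -0.001, -1.0]]
contact_force: [0.5, 0.0, -0.9]
opening: 0.0566
grip_force: 4.3
```

apply_moves:
  plan:
    - {"hand": 0.29, "x": -0.02, "y": -0.05, "z": 0, "ax": 0, "ay": 0, "az": 0}
    - {"hand": 0.29, "x": -0.05, "y": -0.12, "z": 0, "ax": 0, "ay": 0, "az": 0}
    - {"hand": 0.29, "x": -0.08, "y": -0.19, "z": 0, "ax": 0, "ay": 0, "az": 0}
    - {"hand": 0.29, "x": -0.1, "y": -0.26, "z": 0, "ax": 0, "ay": 0, "az": 0}
    - {"hand": 0.29, "x": -0.11, "y": -0.32, "z": 0, "ax": 0, "ay": 0, "az": 0}
    - {"hand": 0.29, "x": -0.11, "y": -0.36, "z": 0, "ax": 0, "ay": 0, "az": 0}
    - {"hand": 0.29, "x": -0.11, "y": -0.38, "z": 0, "ax": 0, "ay": 0, "az": 0}
    - {"hand": 0.29, "x": -0.11, "y": -0.38, "z": 0, "ax": 0, "ay": 0, "az": 0}
    - {"hand": 0.29, "x": -0.11, "y": -0.38, "z": 0, "ax": 0, "ay": 0, "az": 0}

```text
t: 11.15
eef_pos: [0.4414, 0.1767, 0.1365]
tool_rot: [[0.999, -0.044, -0.001], [-0.044, -0.999, -0.001], [-0.001, 0.001, -1.0]]
contact_force: [0.5, -0.4, 0.0]
opening: 0.0563
grip_force: 4.3
```

```bash
python3 - <<'E'
from h import *
a=np.radians(-2.5);d=np.array([np.cos(a),np.sin(a)]);n=np.array([-d[1],d[0]])
go([.534-.095*d[0],.1737-.095*d[1],.035])
c=np.array(r.observe()['eef_pos'])[:2]
im=r.snapshot("scene")[:,:,::-1]; 
b=r.snapshot("top")[:,:,::-1]
cv2.imwrite("pics/ov.png",np.hstack([cv2.resize(x,(400,300),interpolation=cv2.INTER_CUBIC) for x in(im[150:270,260:420],b[150:270,150:310])]))
for s in(1,-1):
  for z in(.15,.12): print(s,z,"scene crop",(2.5*(proj("scene",[*(c+d*.113+n*s*.036),z])-[260,150])).round(),"top crop",(2.5*(proj("top",[*(c+d*.113+n*s*.036),z])-[150,150])+[400,0]).round())
E
```

```text
t 11.15 pos [0.4414 0.1767 0.1365] yaw -2.55 zaxis [-0.001 -0.001 -1.   ] open 0.0563 grip 4.282611608505249 F [ 0.5 -0.4  0. ]
[np.float64(0.43909041894972356), np.float64(0.17784384179970691), 0.035] -> [-0.0055 -0.0028  0.2539]
1 0.15 scene crop [221. 168.] top crop [567. 116.]
1 0.12 scene crop [217. 185.] top crop [571. 120.]
-1 0.15 scene crop [153. 144.] top crop [631. 120.]
-1 0.12 scene crop [152. 161.] top crop [633. 124.]
```

View pics/ov.png

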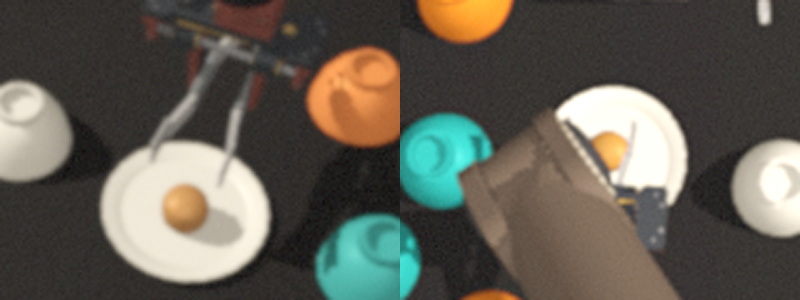

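The tip ends are at scene crop (154,162) and (221,185). That matches the prediction within 2–4 mm and straddles the roll's line, so I'll descend.

apply_moves:
  plan:
    - {"hand": 0.29, "x": -0.005, "y": -0.003, "z": 0.03, "ax": 0, "ay": 0, "az": 0}
    - {"hand": 0.29, "x": -0.005, "y": -0.003, "z": 0.07, "ax": 0, "ay": 0, "az": 0}
    - {"hand": 0.29, "x": -0.005, "y": -0.003, "z": 0.1, "ax": 0, "ay": 0, "az": 0}
    - {"hand": 0.29, "x": -0.005, "y": -0.003, "z": 0.13, "ax": 0, "ay": 0, "az": 0}
    - {"hand": 0.29, "x": -0.005, "y": -0.003, "z": 0.15, "ax": 0, "ay": 0, "az": 0}
    - {"hand": 0.29, "x": -0.005, "y": -0.003, "z": 0.15, "ax": 0, "ay": 0, "az": 0}
    - {"hand": 0.29, "x": -0.005, "y": -0.003, "z": 0.15, "ax": 0, "ay": 0, "az": 0}

```text
t: 11.83
eef_pos: [0.4396, 0.178, 0.0771]
tool_rot: [[0.999, -0.046, -0.001], [-0.046, -0.999, -0.001], [-0.001, 0.001, -1.0]]
contact_force: [0.0, 0.0, -1.4]
opening: 0.0567
grip_force: 4.3
```

```bash
python3 - <<'E'
from h import *
go([.4391,.1778,.034])
im=r.snapshot("scene")[:,:,::-1]; b=r.snapshot("top")[:,:,::-1]
cv2.imwrite("pics/ov2.png",np.hstack([cv2.resize(x,(400,300),interpolation=cv2.INTER_CUBIC) for x in(im[180:270,280:400],b[170:260,190:310])]))
E
```

```text
t 11.83 pos [0.4396 0.178  0.0771] yaw -2.61 zaxis [-0.001 -0.001 -1.   ] open 0.0567 grip 4.282630160450935 F [ 0.   0.  -1.4]
[0.4391, 0.1778, 0.034] -> [-0.0013  0.0005  0.1078]
```

View pics/ov2.png

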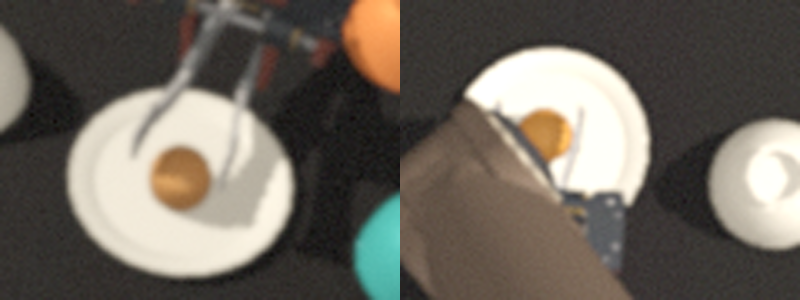

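Both tips are visible in the top crop, left at (498,103) and right at (581,108), with the roll between them at (547,134). Computing the midpoint.

```bash
python3 - <<'E'
from h import *
f=lambda u,v:(190+(u+.5)/3.3333-.5,170+(v+.5)/3.3333-.5)
L=on("top",*f(498-400,103),.088);R=on("top",*f(581-400,108),.088);print(L,R,(L+R)/2)
g=lambda u,v:(280+(u+.5)/3.3333-.5,180+(v+.5)/3.3333-.5)
L=on("scene",*g(224,187),.059);R=on("scene",*g(135,156),.059);print("scene",L,R,(L+R)/2)
E
```

```text
[0.55378019 0.21025054 0.088     ] [0.55107178 0.1365526  0.088     ] [0.55242599 0.17340157 0.088     ]
scene [0.54966962 0.21213062 0.059     ] [0.54821247 0.136699   0.059     ] [0.54894104 0.17441481 0.059     ]
```

The tips are centred at y=0.174 and the roll is at y=0.174, so I'll go down and close.

apply_moves:
  plan:
    - {"hand": 0.29, "x": 0.003, "y": 0, "z": 0.02, "ax": 0, "ay": 0, "az": 0}
    - {"hand": 0.29, "x": 0.003, "y": 0, "z": 0.04, "ax": 0, "ay": 0, "az": 0}
    - {"hand": 0.29, "x": 0.003, "y": 0, "z": 0.06, "ax": 0, "ay": 0, "az": 0}
    - {"hand": 0.29, "x": 0.003, "y": 0, "z": 0.08, "ax": 0, "ay": 0, "az": 0}
    - {"hand": 0.29, "x": 0.003, "y": 0, "z": 0.095, "ax": 0, "ay": 0, "az": 0}
    - {"hand": 0.29, "x": 0.003, "y": 0, "z": 0.105, "ax": 0, "ay": 0, "az": 0}
    - {"hand": 0.29, "x": 0.003, "y": 0, "z": 0.107, "ax": 0, "ay": 0, "az": 0}
    - {"hand": 0.29, "x": 0.003, "y": 0, "z": 0.107, "ax": 0, "ay": 0, "az": 0}

```text
t: 12.6
eef_pos: [0.4406, 0.1787, 0.034]
tool_rot: [[0.999, -0.044, -0.001], [-0.044, -0.999, -0.0], [-0.001, 0.0, -1.0]]
contact_force: [0.7, -0.8, -1.0]
opening: 0.0567
grip_force: 4.3
```

apply_moves:
  plan:
    - {"hand": 0.25, "x": 0, "y": 0, "z": 0, "ax": 0, "ay": 0, "az": 0}
    - {"hand": 0.2, "x": 0, "y": 0, "z": 0, "ax": 0, "ay": 0, "az": 0}
    - {"hand": 0.15, "x": 0, "y": 0, "z": 0, "ax": 0, "ay": 0, "az": 0}
    - {"hand": 0.1, "x": 0, "y": 0, "z": 0, "ax": 0, "ay": 0, "az": 0}
    - {"hand": 0.05, "x": 0, "y": 0, "z": 0, "ax": 0, "ay": 0, "az": 0}
    - {"hand": 0, "x": 0, "y": 0, "z": 0, "ax": 0, "ay": 0, "az": 0}
    - {"hand": -0.2, "x": 0, "y": 0, "z": 0, "ax": 0, "ay": 0, "az": 0}
    - {"hand": -0.2, "x": 0, "y": 0, "z": 0, "ax": 0, "ay": 0, "az": 0}
    - {"hand": -0.2, "x": 0, "y": 0, "z": 0, "ax": 0, "ay": 0, "az": 0}

```text
t: 13.35
eef_pos: [0.4411, 0.1787, 0.0345]
tool_rot: [[0.999, -0.045, 0.0], [-0.045, -0.999, 0.0], [0.0, -0.0, -1.0]]
contact_force: [0.6, -0.7, 0.5]
opening: 0.0471
grip_force: 30.0
```

The opening is 47 mm at 30 N, so the tongs are on the roll. Lifting now, 12 cm, starting slowly.

apply_moves:
  plan:
    - {"hand": -0.3, "x": 0, "y": 0, "z": -0.01, "ax": 0, "ay": 0, "az": 0}
    - {"hand": -0.3, "x": 0, "y": 0, "z": -0.03, "ax": 0, "ay": 0, "az": 0}
    - {"hand": -0.3, "x": 0, "y": 0, "z": -0.06, "ax": 0, "ay": 0, "az": 0}
    - {"hand": -0.3, "x": 0, "y": 0, "z": -0.1, "ax": 0, "ay": 0, "az": 0}
    - {"hand": -0.3, "x": 0, "y": 0, "z": -0.15, "ax": 0, "ay": 0, "az": 0}
    - {"hand": -0.3, "x": 0, "y": 0, "z": -0.2, "ax": 0, "ay": 0, "az": 0}
    - {"hand": -0.3, "x": 0, "y": 0, "z": -0.25, "ax": 0, "ay": 0, "az": 0}
    - {"hand": -0.3, "x": 0, "y": 0, "z": -0.29, "ax": 0, "ay": 0, "az": 0}
    - {"hand": -0.3, "x": 0, "y": 0, "z": -0.31, "ax": 0, "ay": 0, "az": 0}
    - {"hand": -0.3, "x": 0, "y": 0, "z": -0.32, "ax": 0, "ay": 0, "az": 0}

```text
t: 14.18
eef_pos: [0.4413, 0.1789, 0.164]
tool_rot: [[0.999, -0.045, 0.002], [-0.045, -0.999, 0.001], [0.002, -0.001, -1.0]]
contact_force: [-1.1, 0.0, -1.5]
opening: 0.047
grip_force: 30.0
```

apply_moves:
  plan:
    - {"hand": -0.3, "x": 0, "y": 0, "z": 0, "ax": 0, "ay": 0, "az": 0}
    - {"hand": -0.3, "x": 0, "y": 0, "z": 0, "ax": 0, "ay": 0, "az": 0}
    - {"hand": -0.3, "x": 0, "y": 0, "z": 0, "ax": 0, "ay": 0, "az": 0}
    - {"hand": -0.3, "x": 0, "y": 0, "z": 0, "ax": 0, "ay": 0, "az": 0}
    - {"hand": -0.3, "x": 0, "y": 0, "z": 0, "ax": 0, "ay": 0, "az": 0}
    - {"hand": -0.3, "x": 0, "y": 0, "z": 0, "ax": 0, "ay": 0, "az": 0}

```text
t: 14.68
eef_pos: [0.4406, 0.1786, 0.1619]
tool_rot: [[0.999, -0.044, -0.001], [-0.044, -0.999, -0.0], [-0.001, 0.0, -1.0]]
contact_force: [0.2, 0.4, -2.3]
opening: 0.0471
grip_force: 30.0
```

```bash
python3 - <<'E'
from h import *
go()
im=r.snapshot("scene")[:,:,::-1]; cv2.imwrite("pics/fin.png",cv2.resize(im[100:340,150:470],(800,600)))
print(proj("scene",[.535,.174,.15]))
E
```

```text
t 14.68 pos [0.4406 0.1786 0.1619] yaw -2.54 zaxis [-0.001 -0.    -1.   ] open 0.0471 grip 29.992059767246246 F [ 0.2  0.4 -2.3]
[337.98199009 206.85043504]
```

View pics/fin.png

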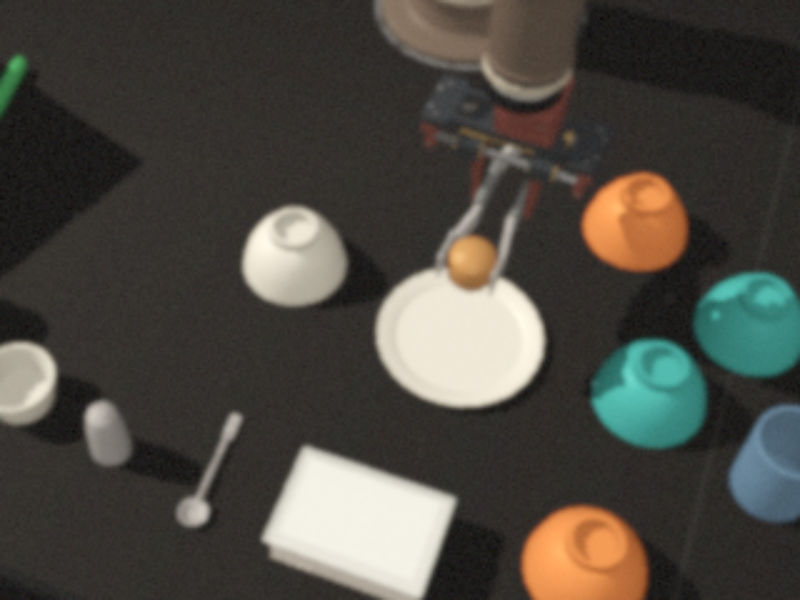

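The roll at (472,262), which is full-frame (339,205), is held in the tongs where a mid-height of 0.15 m projects. It is about 12 cm above the plate, the plate is empty and unmoved, and the bowl stands clear.

```bash
python3 -c "
from bench import r
print(r.job_done())"
```

```text
the job is handed in; nothing more can be done
None
```

The bowl is set down mouth down on the bare cart, clear of the plate. The roll is held about 12 cm above the plate in the squeezed tongs, and the job was handed in about 15 s in by the robot's clock; no verdict was returned.

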